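# Feel out which way a clip canister's cap turns, and hold the cap lifted off

## Task

Open the binder-clip canister on the desk: nobody remembers whether its orange cap turns off clockwise or anticlockwise, so feel for the way that gives (if one way is blocked, it is the other), turn it loose while it sits on its neck, and then lift it straight off. Finish while still holding the cap level in the gripper, at least 80 mm above the canister's mouth and touching nothing but the gripper. Leave the pencil cup, the stapler and the tape dispenser where they stand.

Things in the scene. Friction and masses are not known exactly. Their poses are not given: they have to be found in the camera images.
- cap: orange round screw-style cap, 78 mm across, about 110 g, closed with its skirt over the canister's neck. Origin: on its axis, at the underside of its 6 mm top disc, the face that rests on the mouth; z up. Its skirt reaches 17 mm below the origin. A straight grip bar with a white stripe stands on the disc along the cap's x axis. The cap is the same after a half turn.
- cap_bar (a point): middle of the cap's grip bar, on the cap's axis, 20 mm above the cap's origin; x along the bar. The bar is 60 mm long (x), 14 mm thick (y), and stands from 6 to 35 mm above the cap's origin; pinch it across its thickness, from above.
- cap_lock (a point): middle of the cap's skirt, 8 mm below the cap's origin. Inside, two lugs lock under flanges of the neck (no rise). One way the cap meets a firm stop after 3 to 12 degrees. The other way it turns easily, with no stop where it comes loose, and lifts straight off from 48 degrees on (60 to 80 is safe; beyond 110 it hits a stop). Which way is free is hidden and varies; closed, it cannot be lifted.
- caddy: dark steel plate 150 x 110 x 10 mm, screwed to the desk (does not move), with a clear round canister 84 mm across at its middle, binder clips inside. Origin: under the plate's centre, on the desk; z up is the canister's axis; x along the 150 mm side. Shoulder at 104 mm height; white neck, 65 mm across its flanges. The closed cap's x axis lies along this x within 2 degrees, either way round.
- mouth (a point): centre of the canister's mouth, on its axis, 125 mm above the desk; the cap's origin is here when it is closed
- pencil_cup: bystander, loose: black cup 72 mm across, 95 mm high, with pens that stand up to 140 mm high. Origin: centre of its underside
- stapler: bystander, loose: red and black stapler 140 x 38 mm, 62 mm high. Origin: centre of its underside
- tape_dispenser: bystander, loose: blue tape dispenser 150 x 56 mm, 84 mm high. Origin: centre of its underside
Things that resemble listed ones, but are neither listed nor needed, are in the scene too. Of the things like the caddy, leave any that is blue or turquoise; of the rest the smaller one is meant.

How it is judged:
By the outcome, as a careful person would: the job done as asked, in the order asked, and still so for the second after the job is handed in, while the arm keeps its last pose, push and grip.
It also fails if it takes over 51 s, if anything falls off the work surface, if the arm or the gripper's body presses on something with over 40 N, if the wrist force passes 120 N, or if a joint passes its speed limit or range.

## Robot

A 6-joint arm with a two-finger parallel gripper is mounted at the origin on the work surface. World frame = base frame: x ahead of the robot, y to its left, z up, the work surface at z = 0. Lengths are in m, angles in degrees, forces in N, time in s.
With the tool pointing down it reaches from about 0.325 to 0.75 m from the base axis. Payload 7.6 kg.
Tool frame: the origin (TCP) lies at the very end of the fingers, on their centre line; the grasp point (between the pads) lies 19 mm behind it; z points along the fingers, y is the line along which they close (so a half turn about z gives the same grasp; the last joint's range is limited). The gripper opens to 85 mm and grips with 20 to 120 N. Pads are 22 mm wide; open, the fingers measure 114 mm over their backs; the gripper's body (76 mm by 85 mm) begins 54 mm behind the grasp point. The pads swing forward as they close: fully open they stand 13 mm farther back than shut.
Start: joints at [-81.377, 2.991, 80.254, -0, 96.75, -4.028], TCP at [0.115, -0.512, 0.231] pointing down, gripper open.
Joint ranges: [-166.34, 166.34], [-52.06, 124.39], [6.96, 135.62], [-60.46, 240.46], [14.63, 156.25], [-167.68, 167.68]. Speed limits (degrees/s): [147.25, 147.25, 172.46, 180, 180, 180].

## Interface

Orientations are given as a 3x3 rotation matrix whose columns are the frame's x, y, z axes.
In Python, from workcell import arm gives the robot as it stands. The module is installed in compiled form; this text tells all that it offers.
- The arm moves only by the tool step_arm, never from a script. Its argument "rows" is text: rows parted by semicolons, each of 6 numbers parted by spaces: the shift along the tool's x, y, z in mm, then the turn, a rotation vector about the tool's x, y, z in degrees. In form: dx dy dz rx ry rz; .... A call has exactly 10 rows; each row shifts and turns the commanded pose from where the row before left it, along the tool's axes as they then stand; what a row does not reach is not made up. A row lasts 1/12 s, in which the tool goes at most 41.7 mm and 7.16 degrees, less where a joint would pass 70% of its speed; a pose out of reach is approached as far as the arm can. A call with a gripper value outside its range is refused whole. "grip" is the closure, from 0 (fully open) to 1 (shut), set as the call begins (left out, the last holds). The fingers move at their own pace and stop on an object; the grip force is fixed at half the most. Time passes only in rows, so rows that do not move let the fingers close, or fill a call up. It gives the time, the measured TCP pose, the force, the opening and the grip force at its end, in the units of the state.
- arm.get_obs(): the state, without advancing time (a new reading comes with each control period).
- arm.grab_frame(name): name is "scene" or "top" or "wrist"; returns the picture (384x512x3 uint8, red, green, blue); there is no depth.
- arm.get_calibration(name): a dict with "vertical_fov" (degrees; the focal length in pixels is half the picture's height over the tangent of half this angle, whatever the lens; pixels are square), "cx", "cy" (the principal point, pixels), "xyz" and "orientation" of the camera in the world; the wrist camera has in their place "mount" (4x4, takes a point from camera to tool coordinates, whose origin is the TCP and whose axes are the flange's). Camera axes: x right, y down, z forward; pixel columns grow to the right and rows downward; lengths in m; the calibration is good to about 2 mm. A picture is of the moment at which its call begins: read the wrist's pose just before it. get_calibration takes no time and is no camera call.
- arm.sign_off(): hands the job in; it is judged then, once.
The state is a dict: "clock": time; "joints": joint angles; "joint_velocities": joint speeds; "joint_efforts": joint torques, N m; "tcp_pos": TCP position; "ee_rot": TCP orientation; "wrist_force": force on the tool from outside, world axes, zero at the start; "ft_torque": the same for the moment, N m; "finger_gap": opening from 0.0 (shut) to 1.0 (fully open); "grasp_force": force on a finger pad.
Only numpy, scipy, OpenCV 4.12 (cv2) and the standard library are available. Lean on these libraries where they do the work, as an engineer would, in place of code of your own. Each camera call takes 0.05 s, during which the arm holds its last target. There are 200 camera calls.

## Working session

There is one attempt and no reset: what is moved stays moved. The work goes in short steps, Python scripts to look and compute and a tool call to move; the robot and the scene stay as the last step left them, time stands still between calls to the robot, and variables do not carry over. Pictures are saved under pics/ and viewed, at most 10 in all, crops included, and the job is handed in when it is done.

Besides the shell and the picture viewer there is one more tool, called after "Emit:" as a command line: name --argument value ..., lists and objects as JSON in quotes. step_arm: Moves the arm, as the interface text tells. Its arguments: {"type":"object","properties":{"rows":{"type":"string"},"grip":{"type":"number"}},"required":["rows"]}

```bash
mkdir -p pics
python3 - <<'E'
from workcell import arm
import cv2,numpy as np
o=arm.get_obs();print(o)
for n in("scene","top"):
    c=arm.get_calibration(n);print(n,c)
    cv2.imwrite(f"pics/{n}0.png",arm.grab_frame(n)[:,:,::-1])
print(arm.get_calibration("wrist"))
a=cv2.imread("pics/scene0.png");b=cv2.imread("pics/top0.png")
E
```

```text
{'clock': 0.0, 'joints': array([-8.13768375e+01,  3.02691466e+00,  8.03117178e+01, -5.54798114e-04,
        9.67490126e+01, -4.02517999e+00]), 'joint_velocities': array([-0.10173532, -0.0706861 , -0.01976285, -0.03353756, -0.05196186,
       -0.06655892]), 'joint_efforts': array([-4.96089433e-04, -3.81666148e+01, -3.60189807e+01, -1.47599476e-04,
        6.08915361e-03, -2.04877523e-05]), 'tcp_pos': array([ 0.11495778, -0.51196153,  0.23048667]), 'ee_rot': array([[ 9.75732619e-01,  2.18965294e-01, -2.38862015e-04],
       [ 2.18965402e-01, -9.75731454e-01,  1.51096046e-03],
       [ 9.77827191e-05, -1.52659592e-03, -9.99998830e-01]]), 'wrist_force': array([-2.79572174e-01, -2.42698018e-04, -1.79486232e-01]), 'ft_torque': array([0.03458688, 0.03351916, 0.00701544]), 'grasp_force': 0.0, 'finger_gap': 0.9970498915030255}
scene {'vertical_fov': 54.417928218597474, 'cx': 253.16853558780787, 'cy': 185.78922606950226, 'xyz': array([ 1.12426589e+00, -5.61035360e-04,  7.31569293e-01]), 'orientation': array([[-0.00955511,  0.73122324, -0.68207131],
       [ 0.99981443,  0.01839671,  0.00571606],
       [ 0.01672759, -0.68189012, -0.73126332]])}
top {'vertical_fov': 57.60548233500841, 'cx': 252.34611698287665, 'cy': 197.43913449310642, 'xyz': array([0.37625868, 0.01183508, 1.09462599]), 'orientation': array([[-0.02053714, -0.98141306,  0.19080519],
       [-0.99976091,  0.01872625, -0.01128921],
       [ 0.00750631, -0.19099142, -0.981563  ]])}
{'vertical_fov': 61.21515150763035, 'cx': 260.66767865841456, 'cy': 193.93987608020018, 'mount': array([[ 3.32271968e-04, -9.44811341e-01, -3.27614744e-01,
         8.42247749e-02],
       [ 9.99999852e-01,  1.73097715e-04,  5.15017221e-04,
         7.78441200e-05],
       [-4.29884748e-04, -3.27614866e-01,  9.44811259e-01,
        -1.41721772e-01],
       [ 0.00000000e+00,  0.00000000e+00,  0.00000000e+00,
         1.00000000e+00]])}
```

View pics/scene0.png

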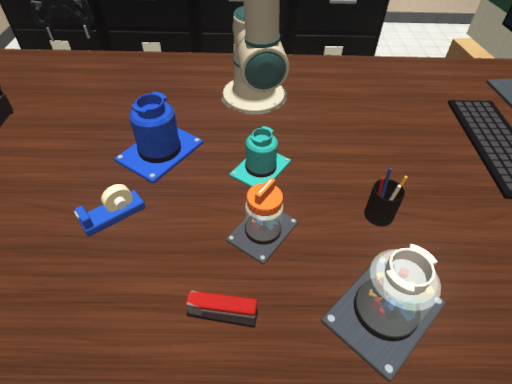

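View pics/top0.png

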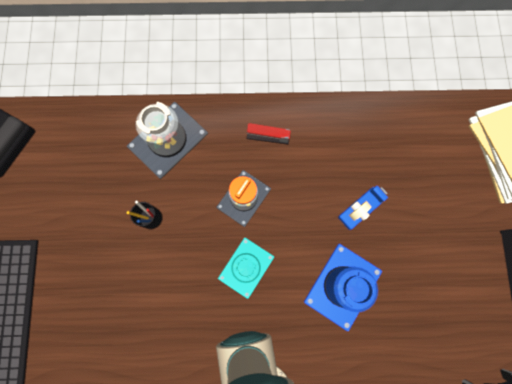

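The scene picture shows four canister-like things:
- blue at scene (155,128)
- turquoise at (261,153)
- small dark plate with an orange cap at (264,215)
- large dark plate, open, at (395,285)

Leaving out the blue and turquoise ones, the smaller of the rest is the one with the orange cap, at top (243,192). The stapler is at top (269,133), the pencil cup at (145,214) and the tape dispenser at (363,207). I'll confirm it with a crop and triangulate.

```bash
cat > h.py <<'E'
import cv2,numpy as np
from workcell import arm
def K(c): 
    f=192/np.tan(np.radians(c["vertical_fov"]/2)); return f,c["cx"],c["cy"]
def cam(n,o=None):
    c=arm.get_calibration(n)
    if n!="wrist": return K(c),c["xyz"],c["orientation"]
    M=c["mount"];R=o["ee_rot"]
    return K(c),o["tcp_pos"]+R@M[:3,3],R@M[:3,:3]
def ray(C,uv):
    (f,cx,cy),p,R=C; d=R@np.array([(uv[0]-cx)/f,(uv[1]-cy)/f,1]); return p,d/np.linalg.norm(d)
def onz(C,uv,z):
    p,d=ray(C,uv); return p+d*(z-p[2])/d[2]
def meet(rs):
    A=np.zeros((3,3));b=np.zeros(3)
    for p,d in rs:
        P=np.eye(3)-np.outer(d,d);A+=P;b+=P@p
    x=np.linalg.solve(A,b); return x,[round(1000*np.linalg.norm((np.eye(3)-np.outer(d,d))@(x-p)),1) for p,d in rs]
def orange(bgr):
    h=cv2.cvtColor(bgr,cv2.COLOR_BGR2HSV); m=cv2.inRange(h,(5,170,120),(20,255,255))
    n,l,s,c=cv2.connectedComponentsWithStats(m); i=1+np.argmax(s[1:,4]); return (l==i).astype(np.uint8)*255,s[i],c[i]
def stripe(bgr):
    m,s,_=orange(bgr); hull=cv2.convexHull(cv2.findNonZero(m)); z=np.zeros_like(m);cv2.fillConvexPoly(z,hull,255)
    hs=cv2.cvtColor(bgr,cv2.COLOR_BGR2HSV); w=cv2.inRange(hs,(0,0,130),(180,130,255))&z
    n,l,st,c=cv2.connectedComponentsWithStats(w); i=1+np.argmax(st[1:,4])
    return cv2.minAreaRect(cv2.findNonZero((l==i).astype(np.uint8))),st[i],hull,(l==i)
E
python3 - <<'E'
from h import *
rs=[]
ims=[]
for n in("scene","top"):
    b=cv2.imread(f"pics/{n}0.png");m,s,c=orange(b);print(n,s,c);C=cam(n);rs.append(ray(C,c))
    print(" at z=.14",onz(C,c,.14))
    try: r,st,_,_=stripe(b);print(r,st)
    except Exception as e: print(e)
    x,y=map(int,c);ims.append(cv2.resize(b[y-48:y+48,x-48:x+48],(390,390),interpolation=cv2.INTER_CUBIC))
print(meet(rs))
for n,pts in dict(stapler=((269,133),.03),cup=((145,214),.05),tape=((363,207),.05),big=((165,140),.05)).items(): print(n,onz(cam("top"),*pts))
cv2.imwrite("pics/crop.png",np.hstack(ims))
E
```

```text
scene [246 179  37  37 925] [264.52648649 199.        ]
 at z=.14 [0.6097948  0.02825816 0.14      ]
((263.7500305175781, 184.75003051757812), (4.949747085571289, 18.384775161743164), 45.0) [258 179  14  15  48]
top [229 177  27  27 513] [242.21832359 189.56140351]
 at z=.14 [0.58480809 0.02871478 0.14      ]
((242.2692108154297, 186.8461456298828), (2.4961509704589844, 16.641006469726562), 33.690067291259766) [237 180  11  15  45]
(array([0.58982786, 0.02924861, 0.11704196]), [np.float64(0.1), np.float64(0.1)])
stapler [ 0.79371461 -0.0584195   0.03      ]
cup [0.53467415 0.32421975 0.05      ]
tape [ 0.54331552 -0.33577367  0.05      ]
big [0.76838813 0.27045844 0.05      ]
```

View pics/crop.png

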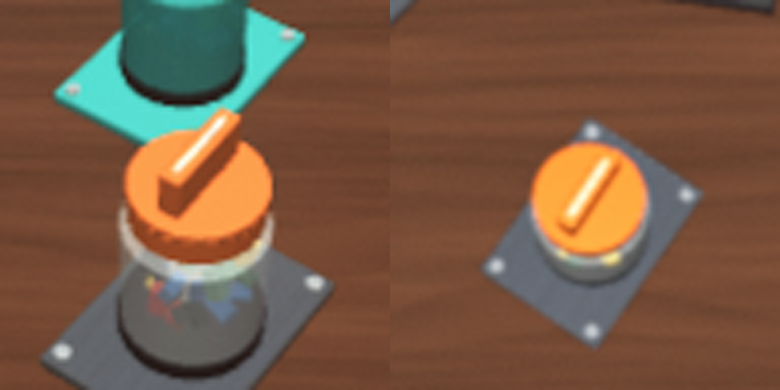

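The crop confirms it: a clear canister with clips on a dark plate, an orange cap, and a bar with a white stripe (scene ~(264,186), top ~(242,187)). Next I triangulate the stripe.

Run:
```python
from h import *
rs=[]
for n in("scene","top"):
    b=cv2.imread(f"pics/{n}0.png");C=cam(n);r,st,_,m=stripe(b)
    ys,xs=np.nonzero(m);c=(xs.mean(),ys.mean());rs.append(ray(C,c));
    bx=cv2.boxPoints(r);e=[bx[i]+bx[(i+1)%4] for i in range(4)]
    e=sorted([(np.linalg.norm(bx[i]-bx[(i+1)%4]),i) for i in range(4)])[:2]
    P=[onz(C,(bx[i]+bx[(i+1)%4])/2,.16) for _,i in e];d=P[1]-P[0];print(n,c,onz(C,c,.16),"bar deg",np.degrees(np.arctan2(d[1],d[0]))%180,np.linalg.norm(d))
print(meet(rs))
```

```text
scene (np.float64(264.8958333333333), np.float64(185.45833333333334)) [0.58957922 0.02847931 0.16      ] bar deg 144.02104738455884 0.047127997173258614
top (np.float64(242.17777777777778), np.float64(186.9111111111111)) [0.58787666 0.02836073 0.16      ] bar deg 146.03399397432753 0.046338129388733884
(array([0.58821062, 0.02847007, 0.15853753]), [np.float64(0.1), np.float64(0.1)])
```

Emit:
step_arm --rows "29 -21.2 -2 0 0 0;29 -21.2 -2 0 0 0;29 -21.2 -2 0 0 0;29 -21.2 -2 0 0 0;29 -21.2 -2 0 0 0;29 -21.2 -2 0 0 0;29 -21.2 -2 0 0 0;29 -21.2 -2 0 0 0;29 -21.2 -2 0 0 0;29 -21.2 -2 0 0 0" --grip 0

```text
clock: 0.93
tcp_pos: [0.3522, -0.2403, 0.2512]
ee_rot: [[0.976, 0.219, -0.0], [0.219, -0.976, 0.0], [-0.0, -0.0, -1.0]]
wrist_force: [1.3, -0.6, -0.8]
finger_gap: 1.003
grasp_force: 0.0
```

Emit:
step_arm --rows "29 -21.2 -2 0 0 0;29 -21.2 -2 0 0 0;29 -21.2 -2 0 0 0;29 -21.2 -2 0 0 0;29 -21.2 -2 0 0 0;29 -21.2 -2 0 0 0;29 -21.2 -2 0 0 0;29 -21.2 -2 0 0 0;29 -21.2 -2 0 0 0;29 -21.2 -2 0 0 0"

```text
clock: 1.77
tcp_pos: [0.5888, 0.0301, 0.2708]
ee_rot: [[0.976, 0.219, -0.001], [0.219, -0.976, -0.0], [-0.001, -0.0, -1.0]]
wrist_force: [-0.5, -1.0, 1.4]
finger_gap: 1.001
grasp_force: 0.0
```

Emit:
step_arm --rows "0 0 0 0 0 -6.6;0 0 0 0 0 -6.6;0 0 0 0 0 -6.6;0 0 0 0 0 -6.6;0 0 0 0 0 -6.6;0 0 0 0 0 -6.6;0 0 0 0 0 -6.6;0 0 0 0 0 -6.6;0 0 0 0 0 -6.6;0 0 0 0 0 -6.6"

```text
clock: 2.6
tcp_pos: [0.5879, 0.0285, 0.2707]
ee_rot: [[0.191, 0.982, -0.001], [0.982, -0.191, -0.0], [-0.0, -0.001, -1.0]]
wrist_force: [-0.1, 0.1, -0.1]
finger_gap: 1.0
grasp_force: 0.0
```

Emit:
step_arm --rows "0 0 0 0 0 -6.6;0 0 0 0 0 -6.6;0 0 0 0 0 -6.6;0 0 0 0 0 -6.6;0 0 0 0 0 -6.6;0 0 0 0 0 -6.6;0 0 0 0 0 -6.6;0 0 0 0 0 -6.6;0 0 0 0 0 -6.6;0 0 0 0 0 -6.6"

```text
clock: 3.43
tcp_pos: [0.5879, 0.0285, 0.2706]
ee_rot: [[-0.819, 0.574, -0.001], [0.574, 0.819, -0.0], [0.001, -0.001, -1.0]]
wrist_force: [-0.6, -0.3, -0.8]
finger_gap: 1.006
grasp_force: 0.0
```

```bash
cat > w.py <<'E'
from h import *
import sys
o=arm.get_obs();b=arm.grab_frame("wrist")[:,:,::-1].copy();cv2.imwrite(f"pics/{sys.argv[1]}.png",b)
C=cam("wrist",o);r,st,hull,m=stripe(b);ys,xs=np.nonzero(m);c=(xs.mean(),ys.mean())
print(o["clock"],o["tcp_pos"].round(4),o["joints"].round(1));print(r,st,c,onz(C,c,.16))
bx=cv2.boxPoints(r);e=sorted([(np.linalg.norm(bx[i]-bx[(i+1)%4]),i) for i in range(4)])[:2]
P=[onz(C,(bx[i]+bx[(i+1)%4])/2,.16) for _,i in e];d=P[1]-P[0]
print("bar",np.degrees(np.arctan2(d[1],d[0]))%180,np.linalg.norm(d),"mid",(P[0]+P[1])/2,"tool",np.degrees(np.arctan2(*o["ee_rot"][[1,0],0])))
tb=cv2.imread("pics/top0.png");_,_,_,tm=stripe(tb);ty,tx=np.nonzero(tm)
print("meet top",meet([ray(C,c),ray(cam("top"),(tx.mean(),ty.mean()))]))
E
python3 w.py w1
```

```text
3.4333 [0.5879 0.0285 0.2706] [ -0.8  13.1  64.7  -0.  102.3 -55.8]
((246.34185791015625, 130.62229919433594), (79.11285400390625, 57.03416061401367), 88.31531524658203) [ 217   91   59   81 2486] (np.float64(241.10699919549478), np.float64(118.50724054706356)) [0.53157017 0.04920491 0.16      ]
bar 145.86934244270384 0.06053138550141727 mid [0.54226214 0.04644713 0.16      ] tool 144.97556267477214
meet top (array([0.53841334, 0.04555625, 0.31178213]), [np.float64(24.8), np.float64(24.8)])
```

View pics/w1.png

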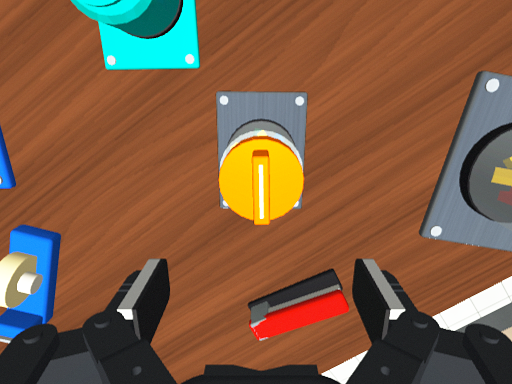

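The wrist picture shows the cap at (261,180), yellower in this light, with its stripe from (261,163) to (262,219). My orange mask was too narrow here, so I widen the hue range and re-measure.

```bash
sed -i 's/(5,170,120),(20,/(4,170,110),(28,/; s/(0,0,130),(180,130,255)/(0,0,150),(180,110,255)/' h.py; sed -i 's/b=cv2.imread("pics\/top0/b=cv2.imread("pics\/top0/' w.py; python3 w.py w2
```

```text
3.4833 [0.5879 0.0285 0.2707] [ -0.8  13.1  64.7  -0.  102.3 -56.2]
((238.23805236816406, 121.1420669555664), (56.601898193359375, 39.77790832519531), 88.09085083007812) [218  93  41  58 964] (np.float64(235.95020746887965), np.float64(111.57676348547717)) [0.52505657 0.04864356 0.16      ]
bar 146.03865223328822 0.04246785415780134 mid [0.53229037 0.04556797 0.16      ] tool 145.3670742914279
meet top (array([0.53405849, 0.04626853, 0.33702048]), [np.float64(25.6), np.float64(25.6)])
```

```bash
sed -i 's/(4,170,110),(28,/(5,190,165),(28,/' h.py;  python3 w.py w3; python3 -c "
from h import *
b=cv2.imread('pics/w3.png');m,s,c=orange(b);print(s,c)"
```

```text
3.5333 [0.5879 0.0285 0.2707] [ -0.8  13.1  64.7  -0.  102.3 -55.5]
((260.83721923828125, 191.47738647460938), (53.08872604370117, 4.349762916564941), 88.45184326171875) [258 165   6  54 232] (np.float64(260.8491379310345), np.float64(191.41810344827587)) [0.5882827  0.02793025 0.16      ]
bar 146.2165006086913 0.04602702427239717 mid [0.58885783 0.02753214 0.16      ] tool 144.72045321795957
meet top (array([0.58856401, 0.02781215, 0.1593138 ]), [np.float64(0.1), np.float64(0.1)])
[ 218  136   87   89 5435] [260.850046   178.53026679]
```

The bar's middle is at (0.5885, 0.028) and its top at z≈0.159, which matches the expected 0.160. The bar's yaw is ≈146.4°. I'll correct for that and descend to TCP z≈0.1345.

Emit:
step_arm --rows "-0.9 -0.1 11 0 0 -1.5;0 0 11 0 0 0;0 0 11 0 0 0;0 0 11 0 0 0;0 0 11 0 0 0;0 0 11 0 0 0;0 0 11 0 0 0;0 0 11 0 0 0;0 0 11 0 0 0;0 0 11 0 0 0"

```text
clock: 4.42
tcp_pos: [0.5887, 0.0279, 0.1602]
ee_rot: [[-0.83, 0.557, -0.0], [0.557, 0.83, -0.0], [-0.0, -0.0, -1.0]]
wrist_force: [-0.4, 0.0, 0.3]
finger_gap: 0.999
grasp_force: 0.0
```

Emit:
step_arm --rows "0 0 4 0 0 0;0 0 4 0 0 0;0 0 4 0 0 0;0 0 4 0 0 0;0 0 3 0 0 0;0 0 3 0 0 0;0 0 2 0 0 0;0 0 2 0 0 0;0 0 0 0 0 0;0 0 0 0 0 0"

```text
clock: 5.25
tcp_pos: [0.5888, 0.0278, 0.1353]
ee_rot: [[-0.83, 0.557, 0.0], [0.557, 0.83, -0.0], [-0.0, -0.0, -1.0]]
wrist_force: [0.3, 0.7, -0.3]
finger_gap: 1.0
grasp_force: 0.0
```

Emit:
step_arm --rows "0 0 0 0 0 0;0 0 0 0 0 0;0 0 0 0 0 0;0 0 0 0 0 0;0 0 0 0 0 0;0 0 0 0 0 0;0 0 0 0 0 0;0 0 0 0 0 0;0 0 0 0 0 0;0 0 0 0 0 0" --grip 1

```text
clock: 6.08
tcp_pos: [0.5889, 0.0279, 0.1355]
ee_rot: [[-0.831, 0.557, 0.0], [0.557, 0.831, -0.0], [-0.0, 0.0, -1.0]]
wrist_force: [0.0, 0.7, 1.7]
finger_gap: 0.152
grasp_force: 59.9
```

Run:
```python
from h import *
o=arm.get_obs();print(o["tcp_pos"],o["joints"],o["wrist_force"],o["ft_torque"],o["finger_gap"],o["grasp_force"])
```

```text
[0.58885401 0.02788428 0.13550204] [-8.76582086e-01  1.60629993e+01  7.66561634e+01 -2.11009754e-03
  8.72554397e+01 -5.70271734e+01] [0.02134308 0.67831411 1.73496625] [ 0.01431605 -0.0257319  -0.04621077] 0.15177886459879913 59.880555868148804
```

The bar is gripped: gap 0.152 ≈ 13 mm, 60 N. Now I feel anticlockwise first (world yaw +, tool rz −), slowly.

Emit:
step_arm --rows "0 0 0 0 0 -0.8;0 0 0 0 0 -0.8;0 0 0 0 0 -0.8;0 0 0 0 0 -0.8;0 0 0 0 0 -0.8;0 0 0 0 0 -0.8;0 0 0 0 0 -0.8;0 0 0 0 0 -0.8;0 0 0 0 0 0;0 0 0 0 0 0"

```text
clock: 6.92
tcp_pos: [0.5888, 0.0278, 0.1355]
ee_rot: [[-0.888, 0.461, 0.0], [0.461, 0.888, -0.0], [-0.0, -0.0, -1.0]]
wrist_force: [0.4, -1.1, 3.3]
finger_gap: 0.152
grasp_force: 60.3
```

```bash
cat > s.py <<'E'
from h import *
o=arm.get_obs();R=o["ee_rot"];print(o["clock"],o["tcp_pos"],"yaw",np.degrees(np.arctan2(R[1,0],R[0,0])),"j",o["joints"].round(1),o["wrist_force"].round(2),"T",o["ft_torque"].round(3),"eff6",o["joint_efforts"][5],o["finger_gap"],o["grasp_force"])
E
python3 s.py
```

```text
6.9167 [0.58883019 0.02781565 0.13547693] yaw 152.56661095485111 j [ -0.9  16.1  76.7  -0.   87.3 -63.4] [ 0.4  -1.09  3.28] T [0.016 0.032 0.086] eff6 0.05979669978842139 0.15226676109423468 60.283541679382324
```

Emit:
step_arm --rows "0 0 0 0 0 -0.8;0 0 0 0 0 -0.8;0 0 0 0 0 -0.8;0 0 0 0 0 -0.8;0 0 0 0 0 -0.8;0 0 0 0 0 -0.8;0 0 0 0 0 -0.8;0 0 0 0 0 -0.8;0 0 0 0 0 0;0 0 0 0 0 0"

```text
clock: 7.75
tcp_pos: [0.5889, 0.0278, 0.1355]
ee_rot: [[-0.934, 0.358, 0.0], [0.358, 0.934, -0.0], [-0.0, 0.0, -1.0]]
wrist_force: [0.0, -0.9, 4.7]
finger_gap: 0.154
grasp_force: 60.4
```

```bash
python3 s.py
```

```text
7.75 [0.58885955 0.02784403 0.13549082] yaw 159.0063366486728 j [ -0.9  16.1  76.7  -0.   87.3 -69.9] [ 0.02 -0.87  4.73] T [-0.085  0.079  0.023] eff6 0.017960633849725127 0.15444763937926403 60.40857195854187
```

Already 12.8° without resistance, which is past the farthest stop at 12°. I turn further anticlockwise, to about 30°, and check the torque.

Emit:
step_arm --rows "0 0 0 0 0 -2;0 0 0 0 0 -2;0 0 0 0 0 -2;0 0 0 0 0 -2;0 0 0 0 0 -2;0 0 0 0 0 -2;0 0 0 0 0 -2;0 0 0 0 0 -2;0 0 0 0 0 -1;0 0 0 0 0 0"

```text
clock: 8.58
tcp_pos: [0.5889, 0.0278, 0.1355]
ee_rot: [[-0.998, 0.069, 0.0], [0.069, 0.998, -0.0], [-0.0, -0.0, -1.0]]
wrist_force: [-0.1, 0.6, 4.6]
finger_gap: 0.148
grasp_force: 60.4
```

```bash
python3 s.py
```

```text
8.5833 [0.58885077 0.027844   0.13550929] yaw 176.05467030588267 j [ -0.9  16.1  76.7  -0.   87.3 -86.9] [-0.14  0.58  4.58] T [-0.052  0.026  0.083] eff6 -0.21566384006291628 0.147932542363416 60.410048961639404
```

Still free. I go on to about 70° in total.

Emit:
step_arm --rows "0 0 0 0 0 -4.5;0 0 0 0 0 -4.5;0 0 0 0 0 -4.5;0 0 0 0 0 -4.5;0 0 0 0 0 -4.5;0 0 0 0 0 -4.5;0 0 0 0 0 -4.5;0 0 0 0 0 -4.5;0 0 0 0 0 -4;0 0 0 0 0 0"

```text
clock: 9.42
tcp_pos: [0.5888, 0.0279, 0.1355]
ee_rot: [[-0.807, -0.591, 0.0], [-0.591, 0.807, -0.0], [-0.0, -0.0, -1.0]]
wrist_force: [0.5, 0.3, 4.6]
finger_gap: 0.153
grasp_force: 60.4
```

```bash
python3 s.py
python3 - <<'E'
from h import *
b=arm.grab_frame("top")[:,:,::-1];s=arm.grab_frame("scene")[:,:,::-1]
cv2.imwrite("pics/turned.png",np.hstack([cv2.resize(b[140:240,195:295],(390,390)),cv2.resize(s[150:270,205:325],(390,390))]))
E
```

```text
9.4167 [0.58884886 0.02786207 0.13547089] yaw -143.78248783951142 j [  -0.9   16.1   76.7   -0.    87.3 -127.1] [0.49 0.33 4.57] T [-0.005  0.007  0.089] eff6 -0.7983913645148277 0.15273774024154566 60.418792963027954
```

View pics/turned.png

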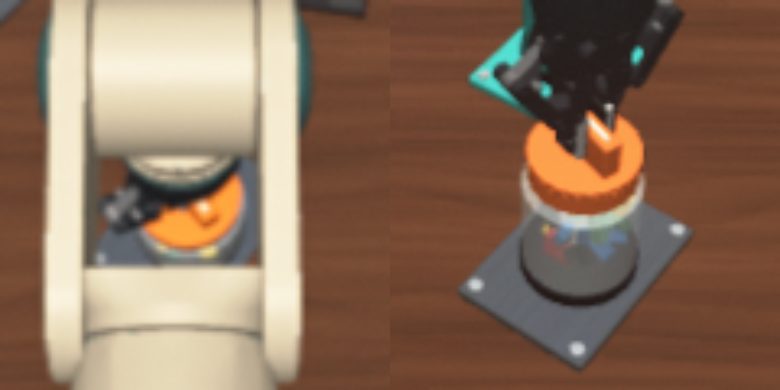

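The bar has turned with the gripper: in the scene half (right) it sits at (600,145) and now runs down to the right. That makes 70° in total. I lift slowly first and watch the force.

Emit:
step_arm --rows "0 0 -0.5 0 0 0;0 0 -0.5 0 0 0;0 0 -1 0 0 0;0 0 -1 0 0 0;0 0 -1 0 0 0;0 0 -1 0 0 0;0 0 0 0 0 0;0 0 0 0 0 0;0 0 0 0 0 0;0 0 0 0 0 0"

```text
clock: 10.35
tcp_pos: [0.5887, 0.0278, 0.1402]
ee_rot: [[-0.81, -0.587, -0.0], [-0.587, 0.81, -0.0], [0.0, 0.0, -1.0]]
wrist_force: [0.7, 0.7, -1.2]
finger_gap: 0.153
grasp_force: 59.6
```

Free: only the cap's weight shows. I lift it a further 110 mm, then settle.

Emit:
step_arm --rows "0 0 -4 0 0 0;0 0 -8 0 0 0;0 0 -12 0 0 0;0 0 -14 0 0 0;0 0 -16 0 0 0;0 0 -16 0 0 0;0 0 -14 0 0 0;0 0 -12 0 0 0;0 0 -9 0 0 0;0 0 -5 0 0 0"

```text
clock: 11.18
tcp_pos: [0.5891, 0.0279, 0.2524]
ee_rot: [[-0.809, -0.587, 0.003], [-0.587, 0.81, -0.0], [-0.002, -0.002, -1.0]]
wrist_force: [0.3, -0.9, -1.7]
finger_gap: 0.153
grasp_force: 59.6
```

Emit:
step_arm --rows "0 0 0 0 0 0;0 0 0 0 0 0;0 0 0 0 0 0;0 0 0 0 0 0;0 0 0 0 0 0;0 0 0 0 0 0;0 0 0 0 0 0;0 0 0 0 0 0;0 0 0 0 0 0;0 0 0 0 0 0"

```text
clock: 12.02
tcp_pos: [0.5887, 0.0278, 0.2503]
ee_rot: [[-0.81, -0.587, 0.0], [-0.587, 0.81, -0.0], [0.0, -0.0, -1.0]]
wrist_force: [0.3, -0.2, -0.7]
finger_gap: 0.151
grasp_force: 59.6
```

```bash
python3 s.py
python3 - <<'E'
from h import *
s=arm.grab_frame("scene")[:,:,::-1];cv2.imwrite("pics/lift.png",s)
m,st,c=orange(s);p,d=ray(cam("scene"),c);print(st,c)
t=(.5888-p[0])/d[0];print("cap centre approx on x=.5888:",p+d*t)
E
```

```text
12.0167 [0.58873373 0.02784786 0.25029217] yaw -144.05152684253088 j [  -0.9   13.3   66.8   -0.    99.9 -126.8] [ 0.29 -0.22 -0.73] T [ 0.009 -0.002 -0.081] eff6 -3.0655736509288545e-05 0.15107840094581781 59.58248019218445
[248 161  38  13  72] [264.43055556 168.66666667]
cap centre approx on x=.5888: [0.5888     0.02563598 0.20836404]
```

View pics/lift.png

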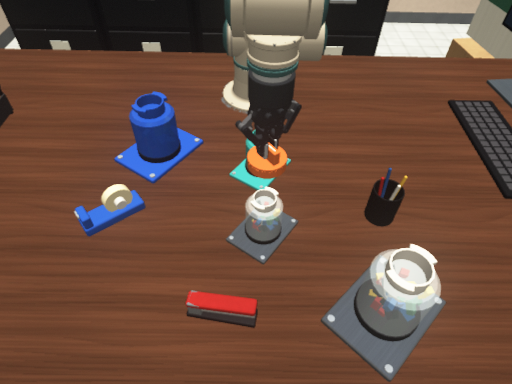

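The picture shows the cap level in the gripper at (266,160), well clear of the open neck at (264,200). The stapler, pencil cup and tape dispenser have not moved. The TCP rose 115 mm, so the cap is above the 80 mm required.

```bash
python3 -c "
from workcell import arm
print(arm.sign_off())"
```

```text
the job is handed in; nothing more can be done
None
```

The cap turned off anticlockwise (about 70°, no stop met) and came straight off. I handed in at about 12 s with it held level about 115 mm above the mouth and the bystanders unmoved.

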